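# Gather the parrot's toys on to the turntable

## Task

Gather the parrot's four toys from the shelf on to the turntable, setting each one upright in the middle of the mat of its own colour: the open orange foraging cup on the orange mat, the purple spinner on the purple mat, the beech spool on the tan mat and the blue-rimmed mirror disc, mirror up, on the blue mat. The closed orange spice pot and the plain aluminium tin only look like toys: leave them standing where they are.

Things in the scene. Friction and masses are not known exactly. Their poses are not given: they have to be found in the camera images.
- cup_center (a point): Orange foraging cup, a toy: open-topped plastic cup, 50 mm high, outside 50 mm wide at the foot and 56 mm at the rim, wall 3.5 mm, 50 g. Its centre point is on its axis, half-way up; z axis up; it is round, so yaw has no meaning. Stands loose and upright on the shelf. 
- spool_center (a point): Beech spool, a toy: pale wood, 46 mm high, two flanges 46 mm wide and 12 mm thick with a 32 mm waist between, a dark bore seen on top, 50 g. Its centre point is on its axis, half-way up; z axis up; it is round, so yaw has no meaning. Stands loose and upright on the shelf. Gripped across the flanges.
- spinner_center (a point): Purple acrylic spinner, a toy: drum 44 mm wide, 36 mm high, three pale spokes and a steel bolt head on top, 60 g. Its centre point is on its axis, half-way up; z axis up; it is round, so yaw has no meaning. Stands loose and upright on the shelf. 
- mirror_center (a point): Mirror disc, a toy: steel mirror face up in a blue rim, 52 mm wide, only 18 mm high, 80 g. Its centre point is on its axis, half-way up; z axis up; it is round, so yaw has no meaning. Stands loose and upright on the shelf. 
- pot_center (a point): Look-alike, not a toy: closed orange spice pot with a flat orange lid (55 mm wide) and a small white knob on it, 60 mm high over all. Stays where it is. Its centre point is on its axis, half-way up; z axis up; it is round, so yaw has no meaning. Stands loose and upright on the shelf. 
- tin_center (a point): Look-alike, not a toy: plain aluminium tin with no blue rim, 56 mm wide, 34 mm high. Stays where it is. Its centre point is on its axis, half-way up; z axis up; it is round, so yaw has no meaning. Stands loose and upright on the shelf. 
- mat_orange_top (a point): Orange round mat, 84 mm across and 4 mm thick, fixed on the white turntable, its top 32 mm above the shelf. The point is the centre of its top face; z up. The turntable is a white disc 300 mm across whose top is 28 mm above the shelf; it is locked and does not turn. The four mats lie around its middle, 85 mm out and about 120 mm from one to the next.
- mat_purple_top (a point): Purple round mat, 84 mm across and 4 mm thick, fixed on the white turntable, its top 32 mm above the shelf. The point is the centre of its top face; z up. 
- mat_tan_top (a point): Tan (light brown, for the beech toy) round mat, 84 mm across and 4 mm thick, fixed on the white turntable, its top 32 mm above the shelf. The point is the centre of its top face; z up. 
- mat_blue_top (a point): Blue round mat, 84 mm across and 4 mm thick, fixed on the white turntable, its top 32 mm above the shelf. The point is the centre of its top face; z up. 

How it is judged:
By the outcome, as a careful person would: the job done as asked, in the order asked, and still so for the second after the job is handed in, with the robot touching nothing.
It also fails if it takes over 104 s, if anything falls off the work surface, if the arm or the gripper's body presses on something with over 40 N, if the wrist force passes 120 N, or if a joint passes its speed limit or range.

## Robot

A 6-joint arm with a two-finger parallel gripper is mounted at the origin on the work surface. World frame = base frame: x ahead of the robot, y to its left, z up, the work surface at z = 0. Lengths are in m, angles in rad, forces in N, time in s.
With the tool pointing down it reaches from about 0.35 to 0.975 m from the base axis. Payload 4.9 kg.
Tool frame: the origin (TCP) lies on the centre line of the jaws, within the pads' length; the fingertips stand 11 mm ahead of it and the grasp point (between the pads) lies 8 mm behind it; z points along the fingers, y is the line along which they close (so a half turn about z gives the same grasp; the last joint's range is limited). The gripper opens to 85 mm and grips with 20 to 120 N. Pads are 22 mm wide; open, the fingers measure 114 mm over their backs; the gripper's body (76 mm by 85 mm) begins 54 mm behind the grasp point. The pads swing forward as they close: fully open they stand 13 mm farther back than shut.
Start: joints at [-1.226, 0.053, 1.613, -0, 1.476, -0.119], TCP at [0.28, -0.559, 0.213] pointing down, gripper open.
Joint ranges: [-3.01, 3.01], [-1.01, 2.22], [0.06, 2.58], [-1.02, 4.17], [0.09, 2.62], [-3.14, 3.14]. Speed limits (rad/s): [2.57, 2.57, 3.14, 3.14, 3.14, 3.14].

## Interface

Orientations are given as [roll, pitch, yaw] about the fixed x, y, z axes, in that order (R = Rz(yaw) Ry(pitch) Rx(roll)).
In Python, from station import observe, snapshot, camera_info, job_done gives the robot as it stands.
- The arm moves only by the tool servo_tool, never from a script. Its argument "targets" is a list of rows, each an object with "offset": the shift along the world's x, y, z as a fraction of full scale, a list of three; "yaw": the turn about the world's z as a fraction of full scale. A call has 1 to 8 rows; each row shifts and turns the commanded pose from where the row before left it; what a row does not reach is not made up. Full scale, the value 1, is 0.5 m for a shift and 8 degrees for a turn. A row lasts 1/8 s, in which the tool goes at most 62.5 mm and 10.7 degrees, less where a joint would pass 70% of its speed; a pose out of reach is approached as far as the arm can. A call with a number of a shift or a turn outside -1 to 1 is refused whole. A call with a gripper value outside its range is refused whole. "gripper" is the opening, from -1 (shut) to 1 (fully open), set as the call begins (left out, the last holds). The fingers move at their own pace and stop on an object; "force" is the grip in N (left out, the last holds). Time passes only in rows, so rows that do not move let the fingers close. It gives the time, the measured TCP pose, the force, the opening and the grip force at its end, in the units of the state.
- observe(): the state, without advancing time (a new reading comes with each control period).
- snapshot(name): name is "scene" or "top"; returns (picture, depth): 420x560x3 uint8, red, green, blue; 420x560 float32, m along the optical axis (not along the pixel's ray), 0 where there is no reading.
- camera_info(name): a dict with "fovy" (degrees; the focal length in pixels is half the picture's height over the tangent of half this angle, whatever the lens; pixels are square), "cx", "cy" (the principal point, pixels), "R" (3x3) and "t" (3): a world point X has camera coordinates R X + t. Camera axes: x right, y down, z forward; pixel columns grow to the right and rows downward; lengths in m; the calibration is good to about 2 mm. A picture is of the moment at which its call begins. camera_info takes no time and is no camera call.
- job_done(): hands the job in; it is judged then, once.
The state is a dict: "t": time; "joint_positions": joint angles; "dq": joint speeds; "tau": joint torques, N m; "tcp_pos": TCP position; "tcp_rot": TCP orientation; "contact_force": force on the tool from outside, world axes, zero at the start; "wrist_torque": the same for the moment, N m; "opening": opening from 0.0 (shut) to 1.0 (fully open); "grip_force": force on a finger pad.
Only numpy, scipy, OpenCV 4.12 (cv2) and the standard library are available. Lean on these libraries where they do the work, as an engineer would, in place of code of your own. Each camera call takes 0.05 s, during which the arm holds its last target. There are 200 camera calls.

## Working session

There is one attempt and no reset: what is moved stays moved. The work goes in short steps, Python scripts to look and compute and a tool call to move; the robot and the scene stay as the last step left them, time stands still between calls to the robot, and variables do not carry over. Pictures are saved under pics/ and viewed, at most 14 in all, crops included, and the job is handed in when it is done.

Besides the shell and the picture viewer there is one more tool, called after "Call:" as name(argument=value, ...) on one line, values as JSON. servo_tool: Moves the arm, as the interface text tells. Shift numbers are shares of 0.5 m and turn numbers shares of 8 degrees, none past 1 either way. Its arguments: {"type":"object","properties":{"targets":{"type":"array"},"gripper":{"type":"number"},"force":{"type":"number"}},"required":["targets"]}

```bash
ls; mkdir -p pics; python3 - <<'E'
from station import *
import cv2,numpy as np
for n in("top","scene"):
    p,d=snapshot(n); cv2.imwrite(f"pics/{n}0.png",cv2.cvtColor(p,cv2.COLOR_RGB2BGR)); np.save(f"{n}_d.npy",d); np.save(f"{n}_p.npy",p)
    c=camera_info(n); print(n,c)
print(observe())
E
```

```text
pics
top {'fovy': 55.80684060550191, 'cx': 277.6476352879835, 'cy': 210.49874825435825, 'R': array([[ 0.00267223, -0.99978138,  0.02073746],
       [-0.98530744, -0.00617376, -0.17067845],
       [ 0.17076917, -0.01997668, -0.98510853]]), 't': array([-0.06586143,  0.52647587,  0.74215723])}
scene {'fovy': 51.90393570397949, 'cx': 281.62792416673767, 'cy': 206.8739128902827, 'R': array([[ 0.46128434,  0.88723711, -0.00520277],
       [ 0.76695909, -0.40168496, -0.50042276],
       [-0.44608352,  0.22684687, -0.86576555]]), 't': array([-0.21655363, -0.41367614,  1.34950943])}
{'t': 0.1, 'joint_positions': array([-1.22600180e+00,  5.32439022e-02,  1.61413453e+00, -1.57177615e-05,
        1.47603584e+00, -1.19012769e-01]), 'dq': array([ 7.52915032e-04, -3.03585359e-04, -3.61649264e-03,  1.23114107e-03,
        1.84288828e-05,  7.00323770e-04]), 'tau': array([-3.72502745e-04, -3.94902992e+01, -3.71364141e+01, -1.16494130e-04,
        3.92574730e-03, -4.86295676e-06]), 'tcp_pos': array([ 0.27938348, -0.5584117 ,  0.21182835]), 'tcp_rot': array([-3.13978206e+00, -2.00750291e-04,  4.63808620e-01]), 'contact_force': array([-0.19253801, -0.2684944 ,  0.5754469 ]), 'wrist_torque': array([ 0.04047022,  0.02797893, -0.01433044]), 'grip_force': 0.0, 'opening': 1.0024636663820519}
```

View pics/top0.png

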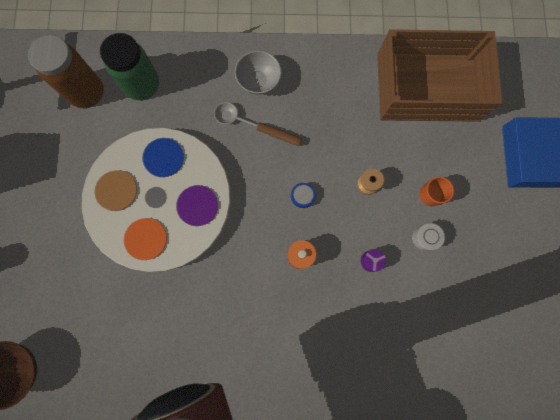

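View pics/scene0.png

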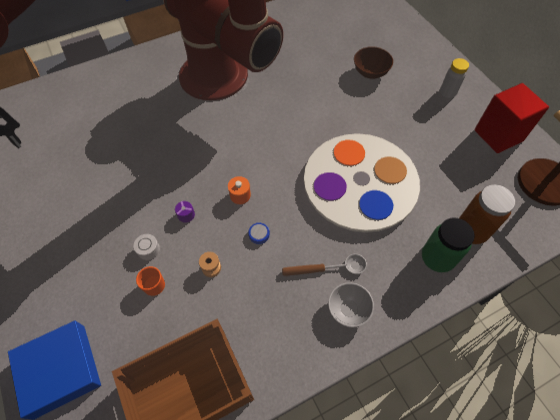

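The top view shows: cup (437,191), spinner (373,260), spool (371,180), mirror (303,195), tin (429,236), pot (302,254). The mats are blue (163,157), purple (197,205), tan (116,190) and orange (146,239).

```bash
cat > h.py <<'E'
from station import *
import cv2,numpy as np
def cloud(n,pd=None):
    p,d=pd or snapshot(n); c=camera_info(n); f=210/np.tan(np.radians(c["fovy"]/2))
    v,u=np.mgrid[:420,:560]; C=np.stack([(u-c["cx"])/f*d,(v-c["cy"])/f*d,d],-1)
    return p,d,(C-c["t"])@c["R"]      # R^T (C-t)
def obj(W,d,u,v,r,zmin,zmax):
    s=np.s_[v-r:v+r+1,u-r:u+r+1]; P=W[s][(d[s]>0)]; P=P[(P[:,2]>zmin)&(P[:,2]<zmax)]
    (x,y),R=cv2.minEnclosingCircle(P[:,:2].astype(np.float32))
    return len(P),np.round([x,y,R],4),np.round([*np.median(P,0)],4)
def mat(W,p,u,v,r=40):
    hsv=cv2.cvtColor(p,cv2.COLOR_RGB2HSV).astype(int); k=hsv[v,u]
    m=((abs(hsv[...,0]-k[0])<7)&(abs(hsv[...,1]-k[1])<70)).astype(np.uint8)
    L=cv2.connectedComponents(m)[1]; M=L==L[v,u]; P=W[M]
    return M.sum(),np.round(np.median(P,0),4),np.round(cv2.minEnclosingCircle(P[:,:2].astype(np.float32))[1],4)
E
python3 - <<'E'
from h import *
px={"top":dict(cup=(437,191),spinner=(373,260),spool=(371,180),mirror=(303,195),tin=(429,236),pot=(302,254)),
"scene":dict(cup=(151,281),spinner=(185,211),spool=(209,264),mirror=(259,233),tin=(146,246),pot=(239,190))}
mp={"top":dict(orange=(146,239),purple=(197,205),tan=(116,190),blue=(163,157)),"scene":dict(orange=(349,152),purple=(330,186),tan=(390,170),blue=(376,205))}
H=dict(cup=.05,spinner=.036,spool=.046,mirror=.018,tin=.034,pot=.05)
for n in px:
    p,d,W=cloud(n,(np.load(n+"_p.npy"),np.load(n+"_d.npy")))
    q=(340,220) if n=="top" else (220,235)
    print(n,"shelf",W[q[1],q[0]])
    for k,(u,v) in px[n].items(): print(k,*obj(W,d,u,v,22,W[q[1],q[0]][2]+H[k]-.007,1))
    for k,(u,v) in mp[n].items(): print(k,*mat(W,p,u,v))
E
```

```text
top shelf [ 0.51551837 -0.19596445 -0.0016502 ]
cup 205 [ 0.5714 -0.3902  0.0283] [ 0.5715 -0.393   0.0475]
spinner 391 [ 0.4305 -0.2561  0.0219] [ 0.4302 -0.255   0.0348]
spool 399 [ 0.5938 -0.2553  0.0233] [ 0.5927 -0.2544  0.0444]
mirror 478 [ 0.5662 -0.1164  0.0258] [ 0.5651 -0.1165  0.0171]
tin 613 [ 0.4782 -0.372   0.0283] [ 0.4786 -0.3709  0.0327]
pot 627 [ 0.4409 -0.1101  0.0276] [ 0.4407 -0.1093  0.048 ]
orange 1406 [0.4703 0.1999 0.0312] 0.1512
purple 1298 [0.5394 0.0992 0.031 ] 0.1252
tan 1358 [0.5692 0.2651 0.0311] 0.2012
blue 1216 [0.6397 0.1731 0.031 ] 0.1866
scene shelf [ 5.25131050e-01 -2.01094494e-01  2.93168587e-04]
cup 173 [ 0.5733 -0.3893  0.0284] [ 0.5702 -0.3917  0.0491]
spinner 230 [ 0.4323 -0.2558  0.0225] [ 0.4338 -0.2555  0.0362]
spool 307 [ 0.5953 -0.2534  0.0239] [ 0.5965 -0.2546  0.0463]
mirror 330 [ 0.5681 -0.1153  0.0264] [ 0.57   -0.1161  0.0189]
tin 446 [ 0.5069 -0.3712  0.0547] [ 0.4845 -0.3727  0.0345]
pot 344 [ 0.4426 -0.1088  0.0284] [ 0.4456 -0.1102  0.0493]
orange 633 [0.4754 0.2001 0.0327] 0.3853
purple 700 [0.5439 0.1    0.0326] 0.3256
tan 685 [0.5736 0.2647 0.0328] 0.3742
blue 756 [0.6446 0.1733 0.0326] 0.3153
```

Call:
servo_tool(targets=[{"offset":[0.098,0.056,0],"yaw":0},{"offset":[0.098,0.056,0],"yaw":0},{"offset":[0.098,0.056,0],"yaw":0},{"offset":[0.098,0.056,0],"yaw":0},{"offset":[0.098,0.056,0],"yaw":0},{"offset":[0.098,0.056,0],"yaw":0},{"offset":[0,0,-0.1],"yaw":0},{"offset":[0,0,-0.1],"yaw":0}], gripper=1, force=30)

```text
t: 1.1
tcp_pos: [0.5746, -0.3903, 0.1119]
tcp_rot: [3.14, -0.0, 0.466]
contact_force: [-0.6, -0.7, -1.1]
opening: 0.999
grip_force: 0.0
```

```bash
python3 - <<'E'
from h import *
a,b=snapshot("top")[0],snapshot("scene")[0]
I=np.hstack([cv2.resize(a[110:310,340:540],(400,400)),cv2.resize(b[190:390,60:260],(400,400))])
cv2.imwrite("pics/1.png",I[...,::-1]); s=observe(); print(s["t"],s["tcp_pos"],s["tcp_rot"])
E
```

```text
1.2 [ 0.56956022 -0.38707385  0.10396715] [-3.12772494  0.00588783  0.4643616 ]
```

View pics/1.png

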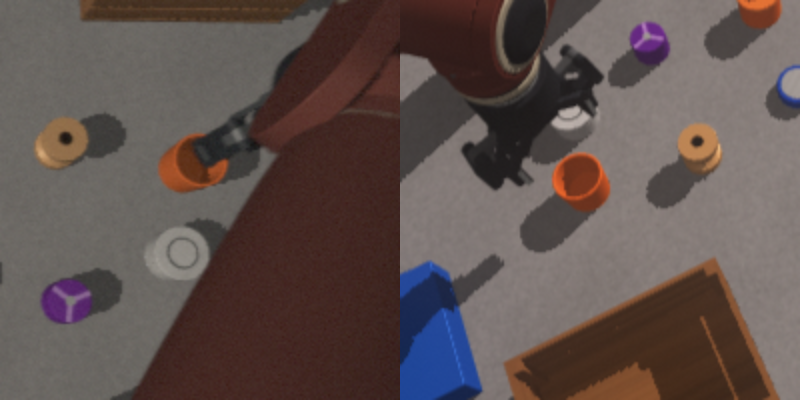

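The cup sits at (195,165) in the left crop, with the finger over its rim as expected. The tin and the others are clear. I'm descending.

Call:
servo_tool(targets=[{"offset":[-0.003,0.003,-0.06],"yaw":0},{"offset":[0,0,-0.06],"yaw":0},{"offset":[0,0,-0.06],"yaw":0},{"offset":[0,0,0],"yaw":0},{"offset":[0,0,0],"yaw":0}])

```text
t: 1.82
tcp_pos: [0.5732, -0.3906, 0.0255]
tcp_rot: [3.139, -0.001, 0.464]
contact_force: [0.4, -0.2, 0.3]
opening: 1.002
grip_force: 0.0
```

```bash
python3 - <<'E'
from h import *
for n in("top","scene"):
    p,d,W=cloud(n); u,v=(437,191) if n=="top" else (151,281)
    s=np.s_[v-50:v+51,u-50:u+51]
    cv2.imwrite(f"pics/2{n}.png",cv2.resize(p[s][...,::-1],(400,400)))
    q=observe(); print(q["t"],q["tcp_pos"],q["tcp_rot"])
I=np.hstack([cv2.imread(f"pics/2{n}.png") for n in("top","scene")]); cv2.imwrite("pics/2.png",I)
E
```

```text
1.875 [ 0.57349267 -0.39076113  0.02591619] [ 3.13779352e+00 -1.64156706e-03  4.63650468e-01]
1.925 [ 0.57348928 -0.390719    0.02588749] [ 3.13775501e+00 -1.66126346e-03  4.63720842e-01]
```

View pics/2.png

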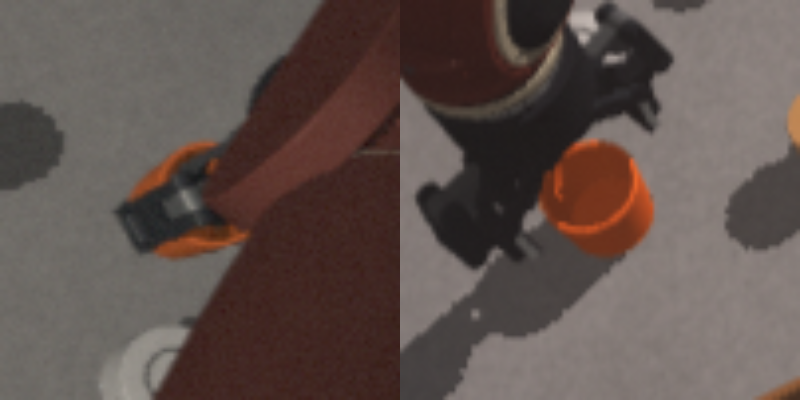

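```bash
cat >> h.py <<'E'
def proj(n,X):
    c=camera_info(n); f=210/np.tan(np.radians(c["fovy"]/2)); q=c["R"]@np.array(X)+c["t"]
    return np.round([c["cx"]+f*q[0]/q[2],c["cy"]+f*q[1]/q[2]],1)
E
python3 - <<'E'
from h import *
T=np.array([.5735,-.3907,.0259]); a=np.array([np.sin(.464),-np.cos(.464),0])
for nm,X in(("tcp",T),("padA",T+a*.0425),("padB",T-a*.0425),("cup",[.5724,-.3897,.025])):
    print(nm,(proj("scene",X)-[101,231])*4, (proj("top",X)-[387,141])*4)
E
```

```text
tcp [197.6 202.4] [192.8 199.6]
padA [144.  261.2] [262.8 164.4]
padB [249.6 145.6] [122.4 235.2]
cup [199.2 200.4] [190.4 202. ]
```

Call:
servo_tool(targets=[{"offset":[0,0,0],"yaw":0},{"offset":[0,0,0],"yaw":0},{"offset":[0,0,0],"yaw":0},{"offset":[0,0,0],"yaw":0}], gripper=-1, force=30)

```text
t: 2.42
tcp_pos: [0.5727, -0.39, 0.0245]
tcp_rot: [3.14, -0.001, 0.464]
contact_force: [-1.0, 0.0, 5.0]
opening: 0.619
grip_force: 30.8
```

Call:
servo_tool(targets=[{"offset":[0,0,0.07],"yaw":0},{"offset":[0,0,0.1],"yaw":0},{"offset":[-0.0166,0.0982,0.03],"yaw":0},{"offset":[-0.0166,0.0982,0],"yaw":0},{"offset":[-0.0166,0.0982,0],"yaw":0},{"offset":[-0.0166,0.0982,0],"yaw":0},{"offset":[-0.0166,0.0982,0],"yaw":0},{"offset":[-0.0166,0.0982,0],"yaw":0}])

```text
t: 3.42
tcp_pos: [0.5216, -0.0932, 0.1225]
tcp_rot: [-3.141, 0.0, 0.464]
contact_force: [-0.1, 0.3, -1.0]
opening: 0.621
grip_force: 31.8
```

Call:
servo_tool(targets=[{"offset":[-0.0166,0.0982,0],"yaw":0},{"offset":[-0.0166,0.0982,0],"yaw":0},{"offset":[-0.0166,0.0982,0],"yaw":0},{"offset":[-0.0166,0.0982,0],"yaw":0},{"offset":[-0.0166,0.0982,0],"yaw":0},{"offset":[-0.0166,0.0982,0],"yaw":0},{"offset":[0,0,0],"yaw":0},{"offset":[0,0,0],"yaw":0}])

```text
t: 4.42
tcp_pos: [0.4723, 0.1994, 0.1226]
tcp_rot: [3.141, 0.001, 0.464]
contact_force: [0.3, 0.8, -1.0]
opening: 0.622
grip_force: 31.8
```

```bash
python3 - <<'E'
from h import *
for n in("top","scene"):
    p,d,W=cloud(n); u,v=(160,205) if n=="top" else (355,175)
    cv2.imwrite(f"pics/3{n}.png",cv2.resize(p[v-75:v+76,u-75:u+76][...,::-1],(400,400)))
q=observe(); print(q["t"],q["tcp_pos"],q["tcp_rot"])
cv2.imwrite("pics/3.png",np.hstack([cv2.imread(f"pics/3{n}.png") for n in("top","scene")]))
E
```

```text
4.525 [0.47263168 0.198717   0.12267165] [3.14137127e+00 4.05772163e-04 4.62385707e-01]
```

View pics/3.png

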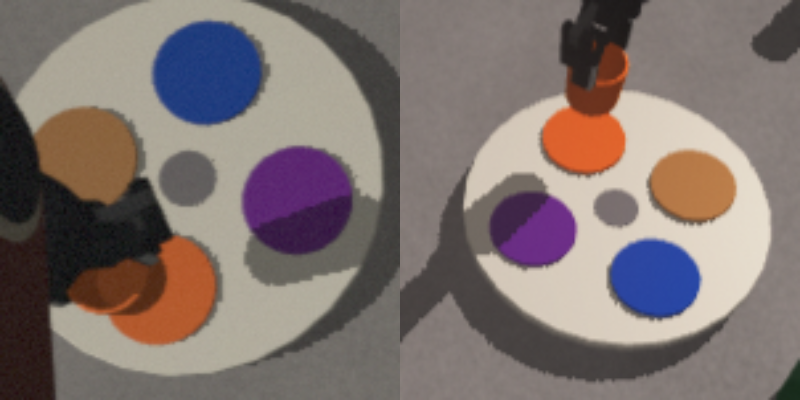

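Cup held upright above the orange mat; lowering, releasing.

Call:
servo_tool(targets=[{"offset":[0,0,-0.05],"yaw":0},{"offset":[0,0,-0.05],"yaw":0},{"offset":[0,0,-0.02],"yaw":0},{"offset":[0,0,-0.013],"yaw":0},{"offset":[0,0,0],"yaw":0},{"offset":[0,0,0],"yaw":0}])

```text
t: 5.28
tcp_pos: [0.4732, 0.1998, 0.0572]
tcp_rot: [3.141, -0.001, 0.464]
contact_force: [0.7, -0.1, -0.7]
opening: 0.619
grip_force: 31.8
```

Call:
servo_tool(targets=[{"offset":[0,0,0],"yaw":0},{"offset":[0,0,0],"yaw":0},{"offset":[0,0,0],"yaw":0},{"offset":[0,0,0],"yaw":0}], gripper=1)

```text
t: 5.78
tcp_pos: [0.4725, 0.1998, 0.0564]
tcp_rot: [-3.142, -0.0, 0.464]
contact_force: [-0.1, 0.5, 0.7]
opening: 1.001
grip_force: 0.0
```

Call:
servo_tool(targets=[{"offset":[0,0,0.05],"yaw":0},{"offset":[0,0,0.1],"yaw":0},{"offset":[0,0,0.1],"yaw":0},{"offset":[-0.008,-0.09,0],"yaw":0},{"offset":[-0.008,-0.09,0],"yaw":0},{"offset":[-0.008,-0.09,0],"yaw":0},{"offset":[-0.008,-0.09,0],"yaw":0},{"offset":[-0.008,-0.09,0],"yaw":0}])

```text
t: 6.78
tcp_pos: [0.4522, -0.0266, 0.1815]
tcp_rot: [3.141, -0.0, 0.464]
contact_force: [0.3, 0.4, -0.1]
opening: 1.0
grip_force: 0.0
```

```bash
python3 - <<'E'
from h import *
for n,(u,v) in(("top",(145,235)),("scene",(349,142))):
    p,d,W=cloud(n); print(obj(W,d,u,v,26,.075,.09))
    cv2.imwrite(f"pics/4{n}.png",cv2.resize(p[v-50:v+51,u-50:u+51][...,::-1],(400,400)))
q=observe(); print(q["t"],q["tcp_pos"],q["tcp_rot"])
cv2.imwrite("pics/4.png",np.hstack([cv2.imread(f"pics/4{n}.png") for n in("top","scene")]))
E
```

```text
(216, array([0.4716, 0.1995, 0.0281]), array([0.4726, 0.2025, 0.0803]))
(130, array([0.4745, 0.2013, 0.0297]), array([0.4748, 0.2007, 0.0814]))
6.875 [ 0.45217373 -0.02838036  0.18153282] [3.14035761e+00 3.60185136e-04 4.58566395e-01]
```

View pics/4.png

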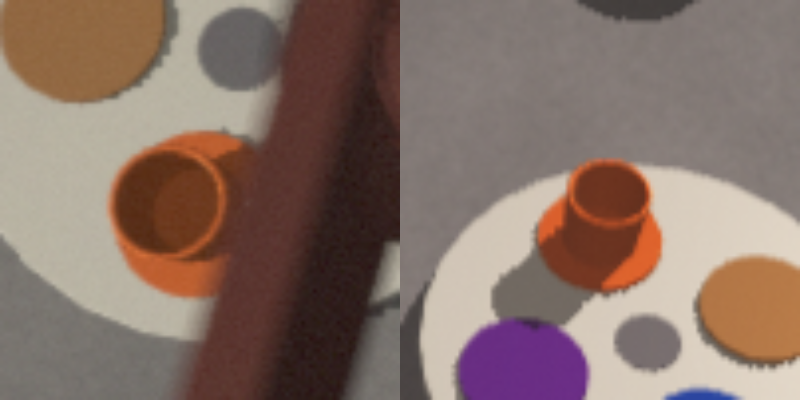

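The cup stands centred on the orange mat, measured within 1 mm of the mat centre. Spinner next.

Call:
servo_tool(targets=[{"offset":[-0.0086,-0.0923,0],"yaw":0},{"offset":[-0.0086,-0.0923,0],"yaw":0},{"offset":[-0.0086,-0.0923,0],"yaw":0},{"offset":[-0.0086,-0.0923,0],"yaw":0},{"offset":[-0.0086,-0.0923,0],"yaw":0},{"offset":[0,0,-0.08],"yaw":0},{"offset":[0,0,-0.08],"yaw":0},{"offset":[0,0,0],"yaw":0}])

```text
t: 7.88
tcp_pos: [0.4289, -0.2535, 0.0976]
tcp_rot: [-3.134, 0.003, 0.464]
contact_force: [-0.3, 0.1, 0.4]
opening: 1.0
grip_force: 0.0
```

Call:
servo_tool(targets=[{"offset":[0,0,-0.08],"yaw":0},{"offset":[0,0,-0.06],"yaw":0},{"offset":[0,0,-0.027],"yaw":0},{"offset":[0,0,0],"yaw":0},{"offset":[0,0,0],"yaw":0}])

```text
t: 8.5
tcp_pos: [0.4323, -0.2569, 0.0199]
tcp_rot: [3.139, -0.001, 0.464]
contact_force: [-0.6, -0.4, 0.3]
opening: 0.998
grip_force: 0.0
```

Call:
servo_tool(targets=[{"offset":[0,0,0],"yaw":0},{"offset":[0,0,0],"yaw":0},{"offset":[0,0,0],"yaw":0},{"offset":[0,0,0],"yaw":0},{"offset":[0,0,0],"yaw":0}], gripper=-1, force=30)

```text
t: 9.12
tcp_pos: [0.431, -0.256, 0.0179]
tcp_rot: [-3.142, 0.0, 0.464]
contact_force: [0.1, -0.1, 0.9]
opening: -0.003
grip_force: 0.0
```

The fingers shut completely, so the spinner was not gripped. I'll look.

```bash
python3 - <<'E'
from h import *
for n,(u,v) in(("top",(373,240)),("scene",(195,215))):
    p,d,W=cloud(n)
    cv2.imwrite(f"pics/5{n}.png",cv2.resize(p[v-80:v+81,u-80:u+81][...,::-1],(400,400)))
q=observe(); print(q["t"],q["tcp_pos"],q["tcp_rot"])
cv2.imwrite("pics/5.png",np.hstack([cv2.imread(f"pics/5{n}.png") for n in("top","scene")]))
E
```

```text
9.225 [ 0.4309261  -0.25598958  0.0178515 ] [-3.14147101e+00  4.49544875e-05  4.63717363e-01]
```

View pics/5.png

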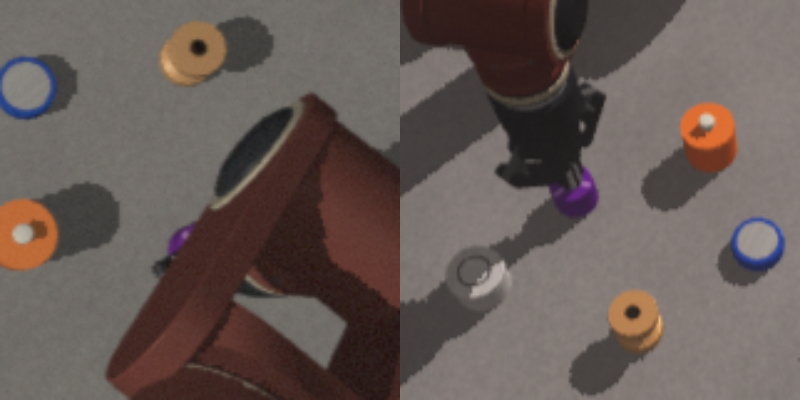

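```bash
python3 - <<'E'
from h import *
for n,(u,v) in(("top",(373,240)),("scene",(195,215))):
    p,d,W=cloud(n)
    print(n,(proj(n,[.431,-.256,.018])-[u-80,v-80])*2.484,(proj(n,[.431,-.256,.007])-[u-80,v-80])*2.484)
    h=cv2.cvtColor(p,cv2.COLOR_RGB2HSV); m=(h[...,0]>125)&(h[...,0]<155)&(h[...,1]>90); m[:v-60]=0;m[:,:u-60]=0;m[v+60:]=0;m[:,u+60:]=0
    P=W[m&(d>0)]; print(len(P),P.min(0),P.max(0),np.median(P,0)); T=P[P[:,2]>.031]; print(len(T),T.min(0),T.max(0))
E
```

```text
top [196.9812 248.4   ] [193.5036 249.1452]
53 [ 0.41997097 -0.2478305   0.00634483] [ 0.45000187 -0.17461759  0.30083172] [ 0.43766217 -0.23640921  0.03305615]
30 [ 0.41997097 -0.2478305   0.03102665] [ 0.45000187 -0.17461759  0.30083172]
scene [171.6444 189.0324] [173.88   194.4972]
214 [ 0.42525973 -0.27596612 -0.00107839] [ 0.45518586 -0.23369273  0.04875415] [ 0.44640264 -0.25534854  0.03245939]
112 [ 0.42525973 -0.27596612  0.0314914 ] [ 0.45448416 -0.23476965  0.04875415]
```

```bash
python3 - <<'E'
from h import *
p,d,W=cloud("scene")
cv2.imwrite("pics/6.png",cv2.resize(p[180:240,155:215][...,::-1],(600,600),interpolation=cv2.INTER_CUBIC))
for v in range(196,220,2): print(v,[(u,*(W[v,u]*1000).round().astype(int)) for u in (180,183,186,189,192)])
E
```

```text
196 [(180, np.int64(450), np.int64(-252), np.int64(116)), (183, np.int64(440), np.int64(-246), np.int64(96)), (186, np.int64(437), np.int64(-239), np.int64(86)), (189, np.int64(382), np.int64(-228), np.int64(-1)), (192, np.int64(386), np.int64(-221), np.int64(-1))]
198 [(180, np.int64(449), np.int64(-254), np.int64(107)), (183, np.int64(438), np.int64(-247), np.int64(86)), (186, np.int64(440), np.int64(-241), np.int64(84)), (189, np.int64(388), np.int64(-230), np.int64(-1)), (192, np.int64(391), np.int64(-223), np.int64(-2))]
200 [(180, np.int64(446), np.int64(-256), np.int64(94)), (183, np.int64(437), np.int64(-249), np.int64(76)), (186, np.int64(431), np.int64(-242), np.int64(61)), (189, np.int64(396), np.int64(-232), np.int64(3)), (192, np.int64(396), np.int64(-225), np.int64(-3))]
202 [(180, np.int64(446), np.int64(-257), np.int64(86)), (183, np.int64(440), np.int64(-251), np.int64(72)), (186, np.int64(438), np.int64(-244), np.int64(65)), (189, np.int64(425), np.int64(-236), np.int64(38)), (192, np.int64(404), np.int64(-228), np.int64(1))]
204 [(180, np.int64(448), np.int64(-259)
[... 1377 characters left out ...]
 np.int64(33)), (186, np.int64(450), np.int64(-255), np.int64(33)), (189, np.int64(451), np.int64(-248), np.int64(28)), (192, np.int64(449), np.int64(-241), np.int64(19))]
216 [(180, np.int64(448), np.int64(-270), np.int64(32)), (183, np.int64(453), np.int64(-264), np.int64(34)), (186, np.int64(452), np.int64(-257), np.int64(28)), (189, np.int64(454), np.int64(-250), np.int64(25)), (192, np.int64(450), np.int64(-243), np.int64(12))]
218 [(180, np.int64(446), np.int64(-272), np.int64(20)), (183, np.int64(450), np.int64(-266), np.int64(20)), (186, np.int64(452), np.int64(-259), np.int64(19)), (189, np.int64(454), np.int64(-252), np.int64(16)), (192, np.int64(450), np.int64(-245), np.int64(4))]
```

View pics/6.png

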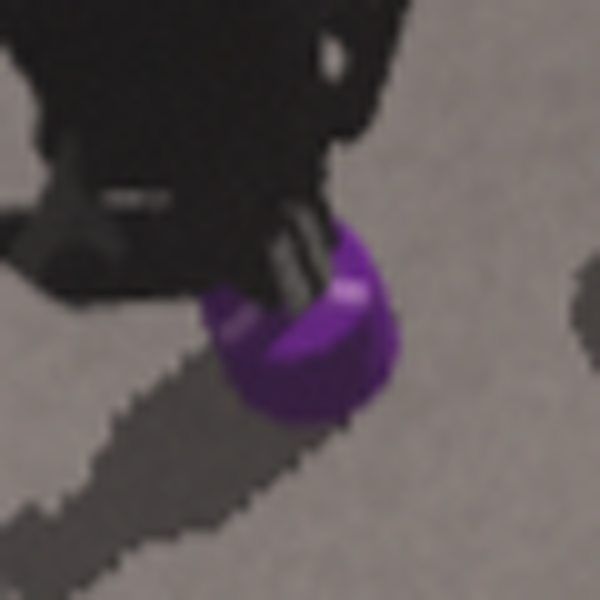

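The drum looks unmoved at about (.431,-.256), with the shut fingers ending at its top face. I'll lift straight up while shut and check.

Call:
servo_tool(targets=[{"offset":[0,0,0.05],"yaw":0},{"offset":[0,0,0.1],"yaw":0},{"offset":[0,0,0.1],"yaw":0},{"offset":[0,0,0],"yaw":0},{"offset":[0,0,0],"yaw":0}])

```text
t: 10.0
tcp_pos: [0.4308, -0.2558, 0.1425]
tcp_rot: [-3.141, 0.0, 0.464]
contact_force: [-0.1, 0.8, -1.0]
opening: -0.001
grip_force: 0.0
```

```bash
python3 - <<'E'
from h import *
p,d,W=cloud("scene"); q=observe(); print(q["t"],q["tcp_pos"],q["opening"])
cv2.imwrite("pics/7.png",cv2.resize(p[120:260,120:260][...,::-1],(560,560),interpolation=cv2.INTER_CUBIC))
print(obj(W,d,185,211,20,.029,.05),proj("scene",q["tcp_pos"]-[0,0,.011]))
E
```

```text
10.05 [ 0.43022353 -0.25540031  0.14142206] -0.0020100961371901207
(228, array([ 0.4315, -0.2545,  0.0229]), array([ 0.434 , -0.2556,  0.0361])) [174.3 186.6]
```

View pics/7.png

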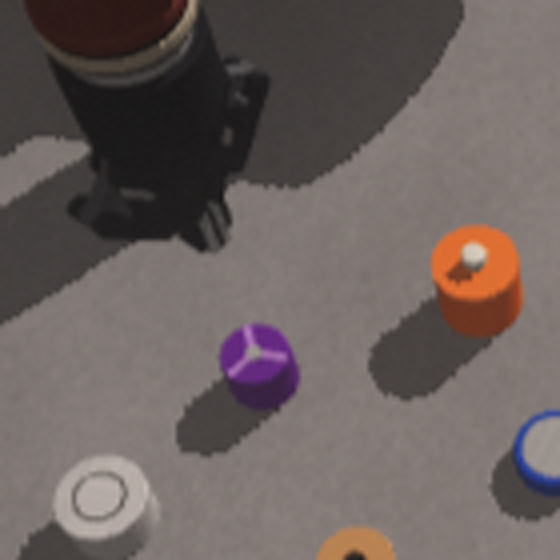

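```bash
python3 - <<'E'
from h import *
for n in("scene","top"):
    p,d,W=cloud(n); q=observe(); t=q["tcp_pos"]
    m=(np.hypot(W[...,0]-t[0],W[...,1]-t[1])<.045)&(W[...,2]>.06)&(W[...,2]<.26)&(d>0)
    P=W[m]; o=P[np.argsort(P[:,2])]; print(n,t,len(P)); print((o[:24:2]*1000).round(1).tolist())
E
```

```text
scene [ 0.43001656 -0.25523451  0.14096468] 656
[[437.9, -256.6, 160.8], [439.8, -249.9, 162.5], [443.6, -252.9, 165.8], [441.7, -252.0, 166.6], [440.3, -244.3, 167.3], [440.3, -246.3, 168.7], [429.1, -239.7, 169.2], [432.3, -240.7, 170.1], [442.3, -251.2, 170.8], [439.4, -257.1, 171.0], [443.4, -260.8, 171.1], [437.7, -244.6, 171.9]]
top [ 0.42997627 -0.25520956  0.14081437] 54
[[435.8, -243.8, 162.2], [438.7, -248.7, 168.6], [437.0, -245.0, 169.7], [435.1, -243.9, 173.0], [435.0, -245.0, 174.9], [434.8, -238.6, 201.4], [426.6, -222.3, 207.4], [431.1, -231.0, 210.3], [429.5, -227.6, 211.1], [429.3, -229.8, 214.1], [429.2, -227.8, 215.7], [423.0, -215.0, 216.5]]
```

The tips measure about 0.161 by depth with the TCP reading 0.141. That puts the shut tips about 20 mm above the reported TCP, so the fingers closed above the drum. I'll open, measure the open-tip offset too, and calibrate the height from vision.

Call:
servo_tool(targets=[{"offset":[0,0,0],"yaw":0},{"offset":[0,0,0],"yaw":0},{"offset":[0,0,-0.05],"yaw":0},{"offset":[0,0,-0.05],"yaw":0},{"offset":[0,0,0],"yaw":0},{"offset":[0,0,0],"yaw":0}], gripper=1)

```text
t: 10.9
tcp_pos: [0.4314, -0.2564, 0.0937]
tcp_rot: [3.141, -0.0, 0.464]
contact_force: [0.3, 0.4, 0.4]
opening: 1.001
grip_force: 0.0
```

```bash
cat >> h.py <<'E'
def tips(n,r=.07,zlo=.05):
    p,d,W=cloud(n); q=observe(); t=q["tcp_pos"]; yaw=q["tcp_rot"][2]; a=np.array([np.sin(yaw),-np.cos(yaw)]); b=np.array([np.cos(yaw),np.sin(yaw)])
    D=W[...,:2]-t[:2]; s=D@a; x=D@b
    print(n,t,q["opening"])
    for sg in(1,-1):
        m=(sg*s>.03)&(sg*s<r)&(abs(x)<.025)&(W[...,2]>zlo)&(W[...,2]<.3)&(d>0)&(p.max(-1)<95)
        z=np.sort(W[m][:,2]); print(sg,len(z),(z[:12]*1000).round(1)); P=W[m&(W[...,2]<z[0]+.012)] if len(z) else []
        if len(P): print("  lowest pts along a %.4f..%.4f  along b %.4f..%.4f"%(((P[:,:2]-t[:2])@a).min(),((P[:,:2]-t[:2])@a).max(),((P[:,:2]-t[:2])@b).min(),((P[:,:2]-t[:2])@b).max()))
E
python3 -c "
from h import *
tips('scene')"
```

```text
scene [ 0.43169511 -0.25656899  0.09423105] 1.0000103938831164
1 712 [125.7 130.9 131.2 132.3 133.  133.  134.3 134.9 135.  137.3 137.3 137.4]
  lowest pts along a 0.0409..0.0521  along b 0.0057..0.0134
-1 389 [126.5 126.7 127.6 128.2 128.7 128.9 130.5 131.  131.  131.4 131.4 131.8]
  lowest pts along a -0.0580..-0.0432  along b -0.0076..0.0123
```

Open tips are 32 mm above the reported TCP, and shut tips 20 mm. So I need to go about 30 mm lower: reported z ≈ -0.016 for the spinner.

Call:
servo_tool(targets=[{"offset":[0,0,-0.08],"yaw":0},{"offset":[0,0,-0.06],"yaw":0},{"offset":[0,0,-0.05],"yaw":0},{"offset":[0,0,-0.028],"yaw":0},{"offset":[0,0,0],"yaw":0},{"offset":[0,0,0],"yaw":0}])

```text
t: 11.7
tcp_pos: [0.432, -0.2568, -0.0147]
tcp_rot: [3.139, -0.001, 0.464]
contact_force: [0.3, 0.1, -0.4]
opening: 1.003
grip_force: 0.0
```

Call:
servo_tool(targets=[{"offset":[0,0,0],"yaw":0},{"offset":[0,0,0],"yaw":0},{"offset":[0,0,0],"yaw":0},{"offset":[0,0,0],"yaw":0},{"offset":[0,0,0],"yaw":0}], gripper=-1, force=30)

```text
t: 12.32
tcp_pos: [0.4315, -0.2564, -0.0153]
tcp_rot: [3.141, -0.0, 0.464]
contact_force: [-0.5, 1.3, 6.3]
opening: 0.507
grip_force: 30.7
```

Call:
servo_tool(targets=[{"offset":[0,0,0.07],"yaw":0},{"offset":[0,0,0.1],"yaw":0},{"offset":[0,0,0.06],"yaw":0},{"offset":[0.0276,0.0889,0],"yaw":0},{"offset":[0.0276,0.0889,0],"yaw":0},{"offset":[0.0276,0.0889,0],"yaw":0},{"offset":[0.0276,0.0889,0],"yaw":0},{"offset":[0.0276,0.0889,0],"yaw":0}])

```text
t: 13.32
tcp_pos: [0.4998, -0.0322, 0.0982]
tcp_rot: [-3.141, 0.001, 0.464]
contact_force: [0.3, -1.2, -0.6]
opening: 0.508
grip_force: 30.8
```

Call:
servo_tool(targets=[{"offset":[0.0276,0.0889,0],"yaw":0},{"offset":[0.0276,0.0889,0],"yaw":0},{"offset":[0.0276,0.0889,0],"yaw":0},{"offset":[0,0,0],"yaw":0},{"offset":[0,0,0],"yaw":0}])

```text
t: 13.95
tcp_pos: [0.5408, 0.0994, 0.0981]
tcp_rot: [-3.141, 0.001, 0.464]
contact_force: [0.3, -0.9, -0.9]
opening: 0.508
grip_force: 30.8
```

Call:
servo_tool(targets=[{"offset":[0,0,-0.06],"yaw":0},{"offset":[0,0,-0.06],"yaw":0},{"offset":[0,0,-0.03],"yaw":0},{"offset":[0,0,-0.014],"yaw":0},{"offset":[0,0,0],"yaw":0},{"offset":[0,0,0],"yaw":0}])

```text
t: 14.7
tcp_pos: [0.5423, 0.0994, 0.0179]
tcp_rot: [3.141, -0.002, 0.463]
contact_force: [0.5, 0.9, -1.0]
opening: 0.51
grip_force: 30.9
```

Call:
servo_tool(targets=[{"offset":[0,0,-0.001],"yaw":0},{"offset":[0,0,0],"yaw":0},{"offset":[0,0,0],"yaw":0},{"offset":[0,0,0],"yaw":0}], gripper=1)

```text
t: 15.2
tcp_pos: [0.5414, 0.0996, 0.0164]
tcp_rot: [3.142, -0.0, 0.464]
contact_force: [0.1, -0.1, -0.2]
opening: 0.996
grip_force: 0.0
```

Call:
servo_tool(targets=[{"offset":[0,0,0.05],"yaw":0},{"offset":[0,0,0.1],"yaw":0},{"offset":[0,0,0.05],"yaw":0},{"offset":[0.0132,-0.0885,0],"yaw":0},{"offset":[0.0132,-0.0885,0],"yaw":0},{"offset":[0.0132,-0.0885,0],"yaw":0},{"offset":[0.0132,-0.0885,0],"yaw":0},{"offset":[0.0132,-0.0885,0],"yaw":0}])

```text
t: 16.2
tcp_pos: [0.5744, -0.1231, 0.1165]
tcp_rot: [3.142, -0.0, 0.464]
contact_force: [0.1, 0.2, -0.5]
opening: 1.001
grip_force: 0.0
```

Call:
servo_tool(targets=[{"offset":[0.0132,-0.0885,0],"yaw":0},{"offset":[0.0132,-0.0885,0],"yaw":0},{"offset":[0.0132,-0.0885,0],"yaw":0},{"offset":[0,0,0],"yaw":0}])

```text
t: 16.7
tcp_pos: [0.5942, -0.2572, 0.1164]
tcp_rot: [3.141, 0.0, 0.46]
contact_force: [0.1, 0.4, -1.4]
opening: 0.997
grip_force: 0.0
```

```bash
python3 - <<'E'
from h import *
for n in("top","scene"):
    p,d,W=cloud(n); v,u=(proj(n,[.5417,.0996,.068])).astype(int)[::-1]
    print(n,obj(W,d,u,v,20,.06,.075))
    v,u=(proj(n,[.5946,-.2544,.046])).astype(int)[::-1]; print(obj(W,d,u,v,16,.038,.055))
    cv2.imwrite(f"pics/8{n}.png",p[...,::-1][::1,::1])
A=cv2.resize(cv2.imread("pics/8top.png")[120:280,70:230],(400,400)); B=cv2.resize(cv2.imread("pics/8scene.png")[100:260,280:440],(400,400))
cv2.imwrite("pics/8.png",np.hstack([A,B])); q=observe(); print(q["t"],q["tcp_pos"])
E
```

```text
top (400, array([0.541 , 0.0995, 0.0219]), array([0.5404, 0.0989, 0.0671]))
(5, array([ 0.5811, -0.2367,  0.0031]), array([ 0.5816, -0.2373,  0.0397]))
scene (227, array([0.5433, 0.0994, 0.0225]), array([0.5451, 0.0989, 0.0688]))
(310, array([ 0.5949, -0.2544,  0.0233]), array([ 0.5969, -0.2546,  0.0463]))
16.8 [ 0.59395052 -0.25435436  0.11605664]
```

View pics/8.png

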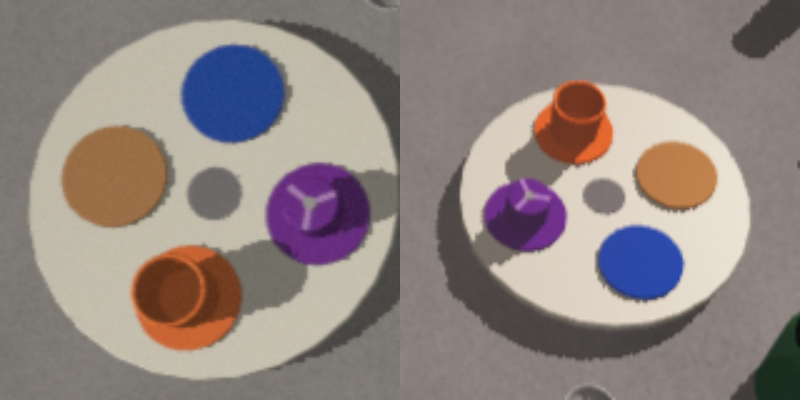

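Spinner is upright, centred on purple within 1 mm. Spool next.

Call:
servo_tool(targets=[{"offset":[0,0,-0.1],"yaw":0},{"offset":[0,0,-0.08],"yaw":0},{"offset":[0,0,-0.06],"yaw":0},{"offset":[0,0,-0.029],"yaw":0},{"offset":[0,0,0],"yaw":0},{"offset":[0,0,0],"yaw":0}])

```text
t: 17.55
tcp_pos: [0.5955, -0.2547, -0.0162]
tcp_rot: [3.139, -0.002, 0.464]
contact_force: [0.4, 1.2, -0.0]
opening: 0.999
grip_force: 0.0
```

Call:
servo_tool(targets=[{"offset":[0,0,0],"yaw":0},{"offset":[0,0,0],"yaw":0},{"offset":[0,0,0],"yaw":0},{"offset":[0,0,0],"yaw":0},{"offset":[0,0,0],"yaw":0}], gripper=-1, force=30)

```text
t: 18.18
tcp_pos: [0.5948, -0.2548, -0.0169]
tcp_rot: [3.141, -0.001, 0.464]
contact_force: [-1.4, 0.4, 6.2]
opening: 0.526
grip_force: 30.6
```

Call:
servo_tool(targets=[{"offset":[0,0,0.08],"yaw":0},{"offset":[0,0,0.1],"yaw":0},{"offset":[0,0,0.1],"yaw":0},{"offset":[-0.0042,0.0944,0],"yaw":0},{"offset":[-0.0042,0.0944,0],"yaw":0},{"offset":[-0.0042,0.0944,0],"yaw":0},{"offset":[-0.0042,0.0944,0],"yaw":0},{"offset":[-0.0042,0.0944,0],"yaw":0}])

```text
t: 19.18
tcp_pos: [0.5832, -0.0169, 0.1214]
tcp_rot: [-3.141, 0.0, 0.464]
contact_force: [0.7, -0.4, -0.7]
opening: 0.524
grip_force: 30.9
```

Call:
servo_tool(targets=[{"offset":[-0.0042,0.0944,0],"yaw":0},{"offset":[-0.0042,0.0944,0],"yaw":0},{"offset":[-0.0042,0.0944,0],"yaw":0},{"offset":[-0.0042,0.0944,0],"yaw":0},{"offset":[-0.0042,0.0944,0],"yaw":0},{"offset":[-0.0042,0.0944,0],"yaw":0},{"offset":[0,0,0],"yaw":0},{"offset":[0,0,0],"yaw":0}])

```text
t: 20.18
tcp_pos: [0.5708, 0.2644, 0.1213]
tcp_rot: [3.141, 0.001, 0.464]
contact_force: [0.6, 0.2, -1.1]
opening: 0.524
grip_force: 30.9
```

Call:
servo_tool(targets=[{"offset":[0,0,-0.08],"yaw":0},{"offset":[0,0,-0.07],"yaw":0},{"offset":[0,0,-0.04],"yaw":0},{"offset":[0,0,-0.02],"yaw":0},{"offset":[0,0,-0.004],"yaw":0},{"offset":[0,0,0],"yaw":0},{"offset":[0,0,0],"yaw":0}])

```text
t: 21.05
tcp_pos: [0.5719, 0.2651, 0.0161]
tcp_rot: [3.141, -0.002, 0.464]
contact_force: [0.9, 0.2, -1.0]
opening: 0.524
grip_force: 30.9
```

Call:
servo_tool(targets=[{"offset":[0,0,-0.001],"yaw":0},{"offset":[0,0,0],"yaw":0},{"offset":[0,0,0],"yaw":0},{"offset":[0,0,0],"yaw":0}], gripper=1)

```text
t: 21.55
tcp_pos: [0.5711, 0.2648, 0.0144]
tcp_rot: [3.142, -0.0, 0.464]
contact_force: [-0.3, -0.5, 0.5]
opening: 0.997
grip_force: 0.0
```

Call:
servo_tool(targets=[{"offset":[0,0,0.05],"yaw":0},{"offset":[0,0,0.09],"yaw":0},{"offset":[0,0,0.08],"yaw":0},{"offset":[-0.0011,-0.0951,0],"yaw":0},{"offset":[-0.0011,-0.0951,0],"yaw":0},{"offset":[-0.0011,-0.0951,0],"yaw":0},{"offset":[-0.0011,-0.0951,0],"yaw":0},{"offset":[-0.0011,-0.0951,0],"yaw":0}])

```text
t: 22.55
tcp_pos: [0.5681, 0.0256, 0.1245]
tcp_rot: [3.141, -0.0, 0.464]
contact_force: [0.6, -0.1, 0.4]
opening: 1.003
grip_force: 0.0
```

Call:
servo_tool(targets=[{"offset":[-0.0011,-0.0951,0],"yaw":0},{"offset":[-0.0011,-0.0951,0],"yaw":0},{"offset":[-0.0011,-0.0951,0],"yaw":0},{"offset":[0,0,-0.07],"yaw":0},{"offset":[0,0,-0.07],"yaw":0},{"offset":[0,0,0],"yaw":0},{"offset":[0,0,0],"yaw":0}])

```text
t: 23.42
tcp_pos: [0.5675, -0.1157, 0.0557]
tcp_rot: [3.14, -0.001, 0.464]
contact_force: [-0.1, -0.0, 0.5]
opening: 1.003
grip_force: 0.0
```

```bash
python3 - <<'E'
from h import *
for n in("top","scene"):
    p,d,W=cloud(n); v,u=(proj(n,[.5714,.2649,.078])).astype(int)[::-1]
    print(n,obj(W,d,u,v,18,.07,.085))
    v,u=(proj(n,[.5672,-.1158,.018])).astype(int)[::-1]; print(obj(W,d,u,v,16,.011,.03))
tips("scene",zlo=.03)
E
```

```text
top (473, array([0.5705, 0.2649, 0.0236]), array([0.569 , 0.2635, 0.0771]))
(0, array([0., 0., 0.]), array([nan, nan, nan]))
scene (238, array([0.5736, 0.2666, 0.0249]), array([0.5733, 0.2642, 0.0785]))
(325, array([ 0.5684, -0.115 ,  0.0266]), array([ 0.5698, -0.1158,  0.0186]))
scene [ 0.56817986 -0.1158692   0.05661561] 0.9985234119113147
1 770 [ 87.9  90.5  94.2  96.8  97.8  98.9  99.6  99.7 100.1 101.3 102.1 102.6]
  lowest pts along a 0.0436..0.0525  along b 0.0064..0.0131
-1 177 [89.6 90.2 90.8 91.1 93.1 93.9 94.8 95.3 95.7 96.  97.6 97.7]
  lowest pts along a -0.0485..-0.0433  along b -0.0054..0.0125
  return _methods._mean(a, axis=axis, dtype=dtype,
  ret = um.true_divide(
```

Call:
servo_tool(targets=[{"offset":[0,0,-0.06],"yaw":0},{"offset":[0,0,-0.05],"yaw":0},{"offset":[0,0,-0.03],"yaw":0},{"offset":[0,0,-0.013],"yaw":0},{"offset":[0,0,0],"yaw":0},{"offset":[0,0,0],"yaw":0}])

```text
t: 24.32
tcp_pos: [0.5676, -0.1159, -0.021]
tcp_rot: [3.14, -0.001, 0.464]
contact_force: [0.1, -0.4, -0.3]
opening: 1.001
grip_force: 0.0
```

Call:
servo_tool(targets=[{"offset":[0,0,0],"yaw":0},{"offset":[0,0,0],"yaw":0},{"offset":[0,0,0],"yaw":0},{"offset":[0,0,0],"yaw":0},{"offset":[0,0,0],"yaw":0}], gripper=-1, force=30)

```text
t: 24.95
tcp_pos: [0.5674, -0.1159, -0.0213]
tcp_rot: [3.141, -0.001, 0.464]
contact_force: [-0.8, -0.5, 4.8]
opening: 0.598
grip_force: 31.8
```

Call:
servo_tool(targets=[{"offset":[0,0,0.08],"yaw":0},{"offset":[0,0,0.1],"yaw":0},{"offset":[0,0,0.1],"yaw":0},{"offset":[0.025,0.0963,0],"yaw":0},{"offset":[0.025,0.0963,0],"yaw":0},{"offset":[0.025,0.0963,0],"yaw":0},{"offset":[0.025,0.0963,0],"yaw":0},{"offset":[0.025,0.0963,0],"yaw":0}])

```text
t: 25.95
tcp_pos: [0.6286, 0.1267, 0.1167]
tcp_rot: [-3.141, 0.002, 0.464]
contact_force: [1.8, 0.1, -0.4]
opening: 0.596
grip_force: 31.8
```

Call:
servo_tool(targets=[{"offset":[0.025,0.0963,0],"yaw":0},{"offset":[0,0,0],"yaw":0},{"offset":[0,0,0],"yaw":0},{"offset":[0,0,-0.07],"yaw":0},{"offset":[0,0,0],"yaw":0}])

```text
t: 26.58
tcp_pos: [0.6386, 0.1714, 0.0789]
tcp_rot: [-3.139, 0.008, 0.462]
contact_force: [-1.0, -0.1, -0.8]
opening: 0.594
grip_force: 31.8
```

Call:
servo_tool(targets=[{"offset":[0,0,-0.06],"yaw":0},{"offset":[0,0,-0.05],"yaw":0},{"offset":[0,0,-0.02],"yaw":0},{"offset":[0,0,-0.01],"yaw":0},{"offset":[0,0,-0.004],"yaw":0},{"offset":[0,0,0],"yaw":0},{"offset":[0,0,0],"yaw":0}])

```text
t: 27.45
tcp_pos: [0.6422, 0.1734, 0.0118]
tcp_rot: [3.141, -0.001, 0.464]
contact_force: [0.8, -0.5, -0.7]
opening: 0.596
grip_force: 31.8
```

Call:
servo_tool(targets=[{"offset":[0,0,-0.001],"yaw":0},{"offset":[0,0,0],"yaw":0},{"offset":[0,0,0],"yaw":0},{"offset":[0,0,0],"yaw":0}], gripper=1)

```text
t: 27.95
tcp_pos: [0.6417, 0.1733, 0.0105]
tcp_rot: [3.142, -0.0, 0.464]
contact_force: [-0.4, 0.2, 0.1]
opening: 1.002
grip_force: 0.0
```

Call:
servo_tool(targets=[{"offset":[0,0,0.05],"yaw":0},{"offset":[0,0,0.1],"yaw":0},{"offset":[0,0,0.1],"yaw":0},{"offset":[-0.05,-0.09,0.03],"yaw":0},{"offset":[-0.05,-0.09,0.03],"yaw":0},{"offset":[-0.05,-0.09,0],"yaw":0},{"offset":[-0.05,-0.09,0],"yaw":0},{"offset":[0,-0.09,0],"yaw":0}])

```text
t: 28.95
tcp_pos: [0.5402, -0.0528, 0.1654]
tcp_rot: [3.142, -0.0, 0.464]
contact_force: [0.2, 0.4, 0.2]
opening: 1.003
grip_force: 0.0
```

Call:
servo_tool(targets=[{"offset":[0,-0.09,0],"yaw":0},{"offset":[0,-0.09,0],"yaw":0},{"offset":[0,0,0],"yaw":0}])

```text
t: 29.32
tcp_pos: [0.5415, -0.1442, 0.1655]
tcp_rot: [3.141, -0.0, 0.46]
contact_force: [0.1, 0.4, 0.5]
opening: 0.999
grip_force: 0.0
```

```bash
python3 - <<'E'
from h import *
I=[]
for n in("top","scene"):
    p,d,W=cloud(n)
    for k,c,z in(("cup",(.4729,.2),.082),("spinner",(.5417,.0996),.068),("spool",(.5714,.2649),.078),("mirror",(.6422,.1732),.05),("pot",(.442,-.1095),.05),("tin",(.479,-.3715),.034)):
        v,u=(proj(n,[*c,z])).astype(int)[::-1]; print(n,k,*obj(W,d,u,v,16,z-.007,z+.004)[:2])
    I.append(cv2.resize(p[...,::-1],(400,300)) if 0 else cv2.resize((p[120:280,70:230] if n=="top" else p[100:260,280:440])[...,::-1],(400,400)))
cv2.imwrite("pics/9.png",np.hstack(I)); q=observe(); print(q["t"],q["tcp_pos"])
E
```

```text
top cup 218 [0.4718 0.1994 0.0281]
top spinner 394 [0.541  0.0996 0.0219]
top spool 464 [0.5697 0.2652 0.0237]
top mirror 512 [0.641  0.1734 0.026 ]
top pot 0 [0. 0. 0.]
top tin 603 [ 0.4784 -0.3724  0.0287]
scene cup 131 [0.4742 0.2013 0.0288]
scene spinner 218 [0.543  0.0993 0.0233]
scene spool 229 [0.5721 0.2658 0.0248]
scene mirror 308 [0.6425 0.175  0.0271]
scene pot 258 [ 0.4435 -0.1085  0.0282]
scene tin 406 [ 0.4804 -0.3711  0.0284]
29.425 [ 0.54154566 -0.14174381  0.1652972 ]
  return _methods._mean(a, axis=axis, dtype=dtype,
  ret = um.true_divide(
```

View pics/9.png

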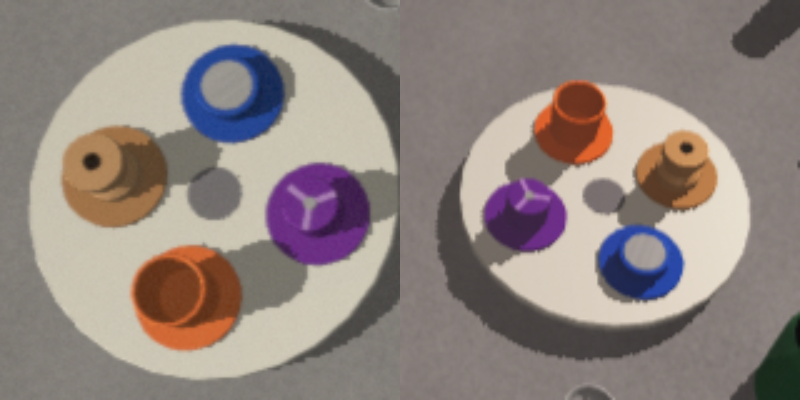

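All four toys stand upright and centred on their mats: cup (185,290), spinner (310,200), spool (95,165) and mirror, face up, (230,85) in the left crop. The pot and tin have not moved.

```bash
python3 -c "
from station import *
print(job_done())"
```

```text
the job is handed in; nothing more can be done
None
```

I've handed the job in at about 29 s: all four toys stand upright within about 2 mm of the centre of their own mats, mirror up, and the pot and tin are where they were; I got no verdict back.

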